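# Sweep loose bottle caps into the catch tray

### The arm

A 6-joint arm with a two-finger parallel gripper is mounted at the origin on a cart in front of the work surface, level with it; the furniture and walls round the work are solid. World frame = base frame: x ahead of the robot, y to its left, z up, the work surface at z = 0. Lengths are in m, angles in rad, forces in N, time in s.
With the tool pointing down it reaches from about 0.275 to 0.725 m from the base axis. Payload 15.9 kg.
Tool frame: the origin (TCP) lies between the finger pads; the fingertips stand 14 mm ahead of it and the grasp point (between the pads) lies 5 mm behind it (tcp_to_tips is the distance from the TCP to the fingertips, in m); z points along the fingers, y is the direction in which the jaws open and shut (so a half turn about z gives the same grasp; the last joint's range is limited). The gripper opens to 85 mm and grips with 20 to 120 N. Pads are 22 mm wide; open, the fingers measure 114 mm over their backs; the gripper's body (76 mm by 85 mm) begins 54 mm behind the grasp point. The pads swing forward as they close: fully open they stand 13 mm farther back than shut.
Start: joints at [1.193, 0.213, -0.034, 1.323, 0, 1.571], TCP at [0.184, 0.465, 0.245] pointing down, gripper open.
Joint ranges: [-2.98, 2.98], [-0.74, 1.72], [-1.14, 1.35], [-2.1, 2.04], [-1.57, 1.44], [-3.14, 3.14]. Speed limits (rad/s): [1.89, 1.89, 2.39, 2.57, 3.14, 3.14].

### API

Orientations are given as [roll, pitch, yaw] about the fixed x, y, z axes, in that order (R = Rz(yaw) Ry(pitch) Rx(roll)).
In Python, from bench import state, read_camera, finish_job, tcp_to_tips gives the robot as it stands.
- The arm moves only by the tool send_rows, never from a script. Its argument "series" is a list of rows, each a list of 4 numbers: the shift along the tool's x, y, z in mm, then the turn about the tool's z in rad. In form: [[dx, dy, dz, turn], ...]. A call has 1 to 5 rows; each row is the pose to reach, as a shift and turn from the pose commanded when the call began, along the tool's axes at that moment; what a row does not reach only later rows make up. A row lasts 1/8 s, in which the tool goes at most 62.5 mm and 10.7 degrees, less where a joint would pass 70% of its speed; a pose out of reach is approached as far as the arm can. A call with a gripper value outside its range is refused whole. "claw" is the gripper's target within -1 to 1 (shut at 1, half-way at 0, fully open at -1), set as the call begins (left out, the last holds). The fingers move at their own pace and stop on an object; the grip force is fixed at half the most. Time passes only in rows, so rows that repeat a pose let the fingers close. It gives the time, the measured TCP pose, the force and the opening at its end, in the units of the state.
- state(): the state, without advancing time (a new reading comes with each control period).
- read_camera(name): name is "side" or "top" or "wrist"; returns a dict with "pixels" (480x640x3 uint8, red, green, blue), "mtx" (3x3 intrinsics, pixels), "k1" (the pictures are not rectified: a ray, as slopes to the right and down, at radius r is drawn at 1 + k1 r^2 times it, then the intrinsics apply), "xyz" and "rotation" of the camera in the world. Camera axes: x right, y down, z forward; pixel columns grow to the right and rows downward; lengths in m; the calibration is good to about 2 mm. A picture is of the moment at which its call begins. There is no depth.
- finish_job(): hands the job in, once; it reports no verdict.
The state is a dict: "t": time; "joints": joint angles; "joint_velocities": joint speeds; "effort": joint torques, N m; "position": TCP position; "tool_rot": TCP orientation; "force": force on the tool from outside, world axes, zero at the start; "ft_torque": the same for the moment, N m; "grip_width": opening from 0.0 (shut) to 1.0 (fully open).
Only numpy, scipy, OpenCV 4.12 (cv2) and the standard library are available. Lean on these libraries where they do the work, as an engineer would, in place of code of your own. Each camera call takes 0.05 s, during which the arm holds its last target.

### The job

Three black bottle screw caps lie loose on the worktop in front of the low metal catch tray. With the fingers closed, sweep all three along the worktop through the tray's open front until each one lies wholly inside the tray. Only push them, never pick or tip one up, and leave the standing vial, the timer, the marker pen and the specimen cup where they are; finish with the hand clear of everything.

Things in the scene. Friction and masses are not known exactly. Their poses are not given: they have to be found in the camera images.
- tray: aluminium tray fixed to the worktop, open front and top. Origin: middle of its front edge, at worktop height; x points into the tray, y along the front edge, z up. Inside 200 mm wide (y -100 to 100), 150 mm deep (x 0 to 150); walls 3 mm thick, tops 28 mm above the worktop. Floor 2 mm thick, with a ramp over the first 15 mm. The caps start 70 to 180 mm before the front edge (x<0), y within 60 mm.
- cap0: black ribbed plastic bottle screw cap, 32 mm across and 16 mm high, about 15 g, lying flat (closed side up) on the worktop; the three are alike and slide rather than roll. Origin: centre of its underside; z up.
- cap1: black ribbed plastic bottle screw cap, 32 mm across and 16 mm high, about 15 g, lying flat (closed side up) on the worktop; the three are alike and slide rather than roll. Origin: centre of its underside; z up.
- cap2: black ribbed plastic bottle screw cap, 32 mm across and 16 mm high, about 15 g, lying flat (closed side up) on the worktop; the three are alike and slide rather than roll. Origin: centre of its underside; z up.
- vial: small white cryo vial with a coloured screw cap, standing upright, 14 mm across and 46 mm high, easily knocked over; beside the area to sweep. Origin: centre of its underside. To be left alone.
- timer: small white bench timer lying flat, 68 x 68 x 20 mm. Origin: centre of its underside. To be left alone.
- marker: marker pen lying flat, 135 mm long (its y axis) and 17 mm thick, behind the caps as seen from the tray. Origin: centre of its underside. To be left alone.
- cup: clear specimen cup with a screw lid, 72 mm across and 76 mm high, standing beside the tray. Origin: centre of its underside. To be left alone.
There are look-alikes about, which are no part of the job. What is shaped like the cap2 but pink is not meant.

How it is judged:
At the end, for the whole second after the job is handed in: All three caps lie at rest on the tray's floor, each wholly past the tray's front edge (its centre at least 16 mm inside); the vial (still upright), timer, marker and cup are within 20 mm of where they stood (x of cap0 in the frame of tray between 0.016 and 0.145 m and y of cap0 in the frame of tray between -0.095 and 0.095 m and z of each of cap0, cap1, cap2 in the frame of tray below 0.008 m and linear speed of each of cap0, cap1, cap2 below 0.02 m/s and x of cap1 in the frame of tray between 0.016 and 0.145 m and y of cap1 in the frame of tray between -0.095 and 0.095 m and x of cap2 in the frame of tray between 0.016 and 0.145 m and y of cap2 in the frame of tray between -0.095 and 0.095 m and distance of each of vial, timer, marker, cup from where it was at the start of the episode below 0.02 m and angle between vial's own z axis and vertical below 0.3 rad); the robot touches nothing.
It fails at once if a cap is lifted or tipped up (centre of its underside more than 12 mm above the worktop) (height (world z) of any of cap0, cap1, cap2 above 0.012 m).
It fails at once if a bystander (vial, timer, marker, cup) is moved by more than 20 mm (distance of any of vial, timer, marker, cup from where it was at the start of the episode above 0.02 m).
It fails at once if the vial is tipped over (angle between vial's own z axis and vertical above 0.3 rad).
It also fails if it takes over 64 s, if anything falls off the work surface, if the arm or the gripper's body presses on something with over 40 N, if the wrist force passes 120 N, or if a joint passes its speed limit or range.

## Working session

There is one attempt and no reset: what is moved stays moved. The work goes in short steps, Python scripts to look and compute and a tool call to move; the robot and the scene stay as the last step left them, time stands still between calls to the robot, and variables do not carry over. Pictures are saved under pics/ and viewed, and the job is handed in when it is done.

Besides the shell and the picture viewer there is one more tool, called as name(argument=value, ...) on one line, values as JSON. send_rows: Moves the arm, as the interface text tells. Its arguments: {"type":"object","properties":{"series":{"type":"array","items":{"type":"array","items":{"type":"number"}}},"claw":{"type":"number"}},"required":["series"]}

```bash
ls; mkdir -p pics
python3 - <<'E'
from bench import *
import cv2
s=state();print(s); print(tcp_to_tips)
for n in ["top","side","wrist"]:
    c=read_camera(n);cv2.imwrite(f"pics/{n}0.png",c["pixels"][...,::-1]);print(n,c["mtx"],c["k1"],c["xyz"],c["rotation"])
E
```

```text
pics
{'t': 0.0, 'joints': array([ 1.19303411e+00,  2.13366966e-01, -3.50558023e-02,  1.32346916e+00,
       -1.04916120e-05,  1.57083478e+00]), 'joint_velocities': array([-9.54517800e-04, -1.05681094e-04, -8.21670380e-05,  7.48691449e-05,
        1.10002693e-03, -1.09396983e-03]), 'effort': array([ 3.69221787e-03, -6.86161780e+01,  4.87120235e+01,  1.72002712e-02,
        1.40538282e-04, -6.05692844e-05]), 'position': array([0.18430905, 0.46445624, 0.24481205]), 'tool_rot': array([-3.14049705e+00,  1.05337390e-05,  2.76379199e+00]), 'force': array([-0.31638072,  0.27113337,  0.74921233]), 'ft_torque': array([-0.00373141, -0.01343009, -0.0141521 ]), 'grip_width': 0.997527499145398}
0.014
top [[555.06813067   0.         325.75575174]
 [  0.         555.06813067 232.33256517]
 [  0.           0.           1.        ]] -0.1703588709713947 [0.35822464 0.02248567 0.89312872] [-2.94344217 -0.00824147 -1.56073407]
side [[555.73774004   0.         318.69907316]
 [  0.         555.73774004 233.23268476]
 [  0.           0.           1.        ]] -0.17666963503651462 [ 0.53230413 -0.76460658  0.45782779] [-2.04873097 -0.01220438  0.031514  ]
wrist [[340.21048467   0.         318.81603617]
 [  0.         340.21048467 239.44350421]
 [  0.           0.           1.        ]] -0.04078286057448983 [0.12298714 0.48960229 0.37301226] [2.87187682e+00 5.09487346e-04 1.19286671e+00]
```

View pics/top0.png

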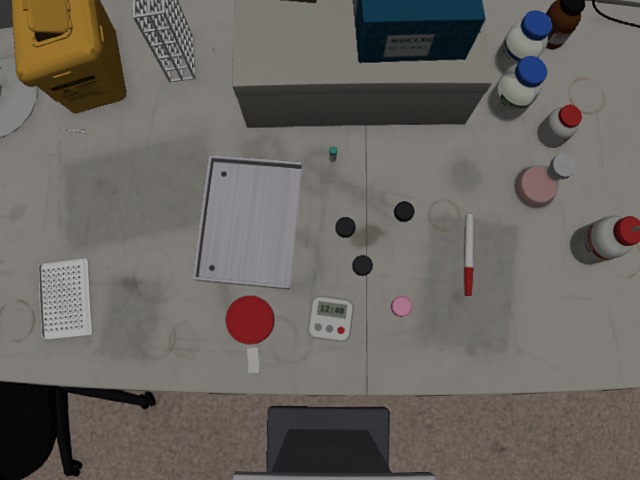

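View pics/side0.png

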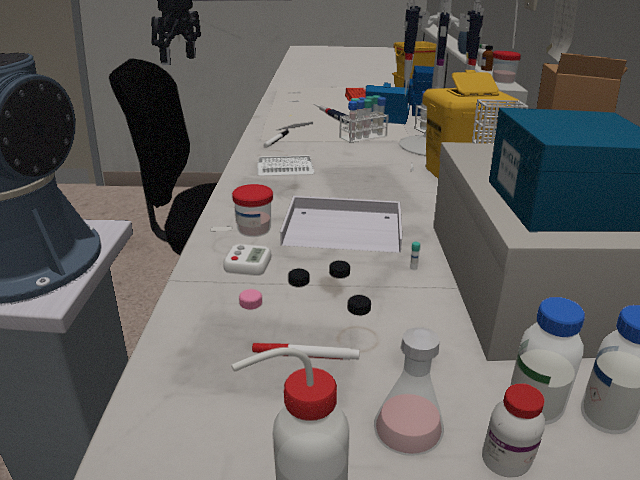

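The top view shows the tray at (197–301, 157–288) with its open front to the right. The black caps are at (345,227), (404,211) and (362,265). The pink decoy is at (401,306), the vial at (333,153), the timer at (331,319), the marker at (468,255) and the cup at (250,320).

```bash
cat > h.py <<'E'
import numpy as np, cv2
from scipy.spatial.transform import Rotation as R
def ray(c,u,v):
    k=c["mtx"];d=cv2.undistortPoints(np.array([[[u,v]]],float),k,np.array([c["k1"],0,0,0,0.]))[0,0]
    # distortion model 1+k1 r^2 same as OpenCV
    return R.from_euler('xyz',c["rotation"]).apply([d[0],d[1],1])
def plane(c,u,v,z):
    d=ray(c,u,v);return c["xyz"]+d*(z-c["xyz"][2])/d[2]
def tri(c1,p1,c2,p2):
    a=ray(c1,*p1);a/=np.linalg.norm(a);b=ray(c2,*p2);b/=np.linalg.norm(b)
    t=np.linalg.lstsq(np.c_[a,-b],c2["xyz"]-c1["xyz"],rcond=None)[0]
    p=c1["xyz"]+a*t[0];q=c2["xyz"]+b*t[1];return (p+q)/2,np.linalg.norm(p-q)
def blobs(img,mask,lo,hi,box):
    n,l,s,ce=cv2.connectedComponentsWithStats(mask.astype(np.uint8))
    return [(ce[i].round(1),s[i][:5]) for i in range(1,n) if lo<s[i][4]<hi and box[0]<ce[i][0]<box[2] and box[1]<ce[i][1]<box[3]]
E
python3 - <<'E'
from h import *
from bench import *
t=read_camera("top");s=read_camera("side")
bt=blobs(t,t["pixels"].max(2)<60,100,900,(305,180,440,300))
bs=blobs(s,s["pixels"].max(2)<60,50,900,(270,250,380,320))
for b in bt: print("top",b,plane(t,*b[0],0.012).round(4))
for b in bs: print("side",b,plane(s,*b[0],0.010).round(4))
for n,u,v in [("tray front far(+x) corner",301,161),("front near",290,288),("back far",210,157),("back near",195,281)]:
    print(n,plane(t,u,v,0.0).round(4),plane(t,u,v,0.028).round(4))
print("screws",plane(t,224,174,.002),plane(t,212,268,.002))
for n,u,v,z in [("vialtop",333,150,.046),("timerTL",312,297,.02),("timerTR",353,300,.02),("tBL",309,338,.02),("tBR",350,341,.02),("cup",250,320,.076),("mk0",469,214,.017),("mk1",468,295,.017),("pink",401,306,.016)]:
    print(n,plane(t,u,v,z).round(4))
print("vial tri",tri(t,(333,150),s,(416,243)))
im=cv2.resize(t["pixels"][130:350,180:490],None,fx=2.5,fy=2.5)[...,::-1];cv2.imwrite("pics/tz.png",im)
E
```

```text
top (array([403.6, 211.1]), array([394, 201,  20,  21, 322], dtype=int32)) [ 0.5722 -0.1103  0.012 ]
top (array([345., 227.]), array([336, 217,  19,  21, 320], dtype=int32)) [ 0.5444 -0.0141  0.012 ]
top (array([362.1, 265.1]), array([352, 255,  21,  21, 322], dtype=int32)) [ 0.4823 -0.0418  0.012 ]
side (array([339.4, 269. ]), array([330, 261,  20,  17, 300], dtype=int32)) [ 0.5466 -0.0198  0.01  ]
side (array([298.4, 277.3]), array([289, 269,  20,  18, 313], dtype=int32)) [ 0.4843 -0.0475  0.01  ]
side (array([358.9, 304.8]), array([348, 295,  23,  20, 389], dtype=int32)) [ 0.574  -0.1164  0.01  ]
tray front far(+x) corner [0.6601 0.06   0.    ] [0.6506 0.0588 0.028 ]
front near [0.4454 0.0736 0.    ] [0.4427 0.072  0.028 ]
back far [0.6662 0.2154 0.    ] [0.6565 0.2093 0.028 ]
back near [0.4544 0.2289 0.    ] [0.4513 0.2224 0.028 ]
screws [0.63536993 0.18924711 0.002     ] [0.47587623 0.20139118 0.002     ]
vialtop [0.6638 0.0069 0.046 ]
timerTL [0.4297 0.0376 0.02  ]
timerTR [ 0.4257 -0.0268  0.02  ]
tBL [0.3658 0.0414 0.02  ]
tBR [ 0.3617 -0.0224  0.02  ]
cup [0.3901 0.127  0.076 ]
mk0 [ 0.5677 -0.2181  0.017 ]
mk1 [ 0.4347 -0.2115  0.017 ]
pink [ 0.417  -0.1031  0.016 ]
vial tri (array([0.66548299, 0.00689716, 0.04473848]), np.float64(0.0023193535395798145))
```

View pics/tz.png

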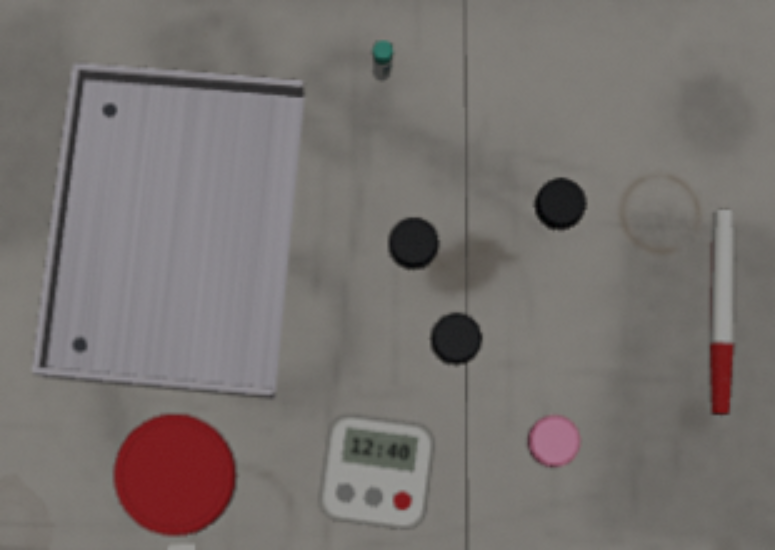

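```bash
cat >> h.py <<'E'
O=np.array([.5475,.0665]);U=np.array([.062,.998]);U=U/np.linalg.norm(U);YAW=np.arctan2(U[1],U[0])
def totray(p): d=np.asarray(p)[:2]-O; return np.array([d@U, d@np.array([-U[1],U[0]])])
def toworld(tx,ty): return O+tx*U+ty*np.array([-U[1],U[0]])
def go(w,z,yaw=YAW):
    from bench import state
    s=state();rot=R.from_euler('xyz',s["tool_rot"]);d=rot.inv().apply(np.array([w[0],w[1],z])-s["position"])
    print("delta mm",(d*1000).round(1),"turn",round(s["tool_rot"][2]-yaw,3),"pos",s["position"].round(4), "t",s["t"])
E
python3 - <<'E'
from h import *
from bench import *
t=read_camera("top");s=read_camera("side")
# top-face heights: top centroid ~ top face; triangulate
for a,b in [((403.6,211.1),(358.9,302)),((345,227),(339.4,266)),((362.1,265.1),(298.4,274.5))]: 
    p,e=tri(t,a,s,b);print("tri",p.round(4),e.round(4))
for c in [(.573,-.111),(.5455,-.015),(.4833,-.043)]: print(totray(c).round(4))
print(YAW); w=toworld(-.1225,-.002);print(w);go(w,.15)
E
```

```text
tri [ 0.5734 -0.1105  0.0105] 0.0016
tri [ 0.5455 -0.0141  0.0117] 0.0021
tri [ 0.4832 -0.0417  0.0113] 0.0015
[-0.1756 -0.0365]
[-0.0815 -0.0031]
[-0.1133  0.0573]
1.5087518149723518
[ 0.54190057 -0.0558883 ]
delta mm [-524.3 -352.    95.3] turn 1.255 pos [0.1844 0.4647 0.2452] t 0.35
```

send_rows(series=[[-45,-30,0,0.12],[-90,-60,0,0.24],[-135,-90,0,0.36],[-180,-120,0,0.48],[-225,-150,0,0.6]], claw=1)

```text
t: 0.98
position: [0.3389, 0.2408, 0.2455]
tool_rot: [3.141, -0.0, 2.16]
force: [1.0, 0.9, -0.3]
grip_width: 0.002
```

Run:
```python
from h import *
go(toworld(-.1225,-.002),.15)
```

```text
delta mm [-359.5    3.8   95.4] turn 0.651 pos [0.3389 0.2408 0.2455] t 0.975
```

send_rows(series=[[-50,0,10,0.1],[-100,1,20,0.2],[-150,2,30,0.3],[-200,2,40,0.42],[-250,3,50,0.54]])

```text
t: 1.6
position: [0.4812, 0.0351, 0.1951]
tool_rot: [3.141, -0.0, 1.62]
force: [1.2, 0.5, 0.4]
grip_width: 0.002
```

Run:
```python
from h import *
go(toworld(-.1225,-.002),.08)
```

```text
delta mm [-93.9  56.2 115.1] turn 0.111 pos [0.4812 0.0351 0.1951] t 1.6
```

send_rows(series=[[-35,20,20,0.055],[-70,40,50,0.111],[-94,56,85,0.111],[-94,56,115,0.111],[-94,56,115,0.111]])

```text
t: 2.22
position: [0.5398, -0.0543, 0.0785]
tool_rot: [-3.138, -0.0, 1.512]
force: [-0.6, -0.1, 0.8]
grip_width: 0.001
```

Run:
```python
from h import *
from bench import *
go(toworld(-.1225,-.002),.021)
for n in ["side","wrist"]: cv2.imwrite(f"pics/{n}1.png",read_camera(n)["pixels"][...,::-1])
```

```text
delta mm [-1.5  2.4 57.5] turn 0.004 pos [ 0.5398 -0.0543  0.0785] t 2.225
```

View pics/side1.png

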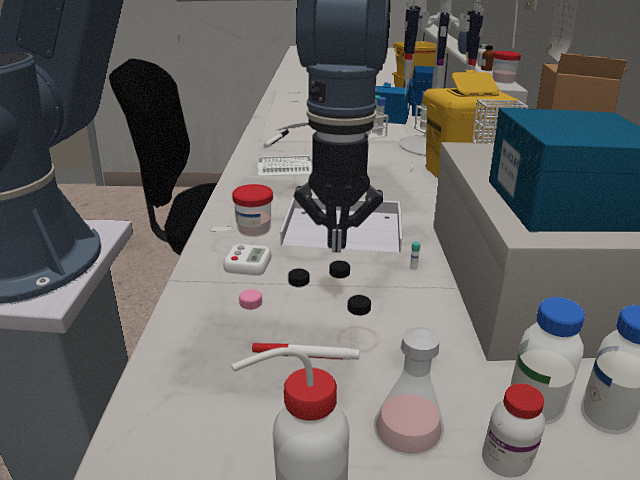

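View pics/wrist1.png

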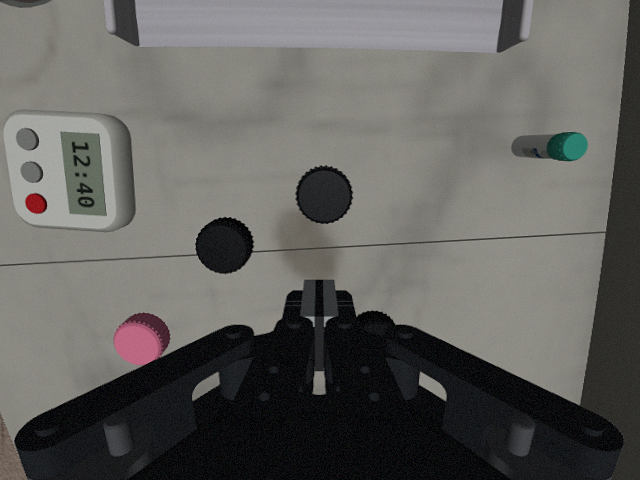

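Side view shows the shut fingertips at (338,250), above and behind cap0 at (340,269). The wrist view has cap0 at (324,195), about 3 mm right of the finger line at column 319. I'll descend behind it.

send_rows(series=[[-1,3,20,0.0],[-1,3,40,0.0],[-1,3,57,0.0],[-1,3,57,0.0]])

```text
t: 2.82
position: [0.5443, -0.0551, 0.024]
tool_rot: [3.141, 0.0, 1.513]
force: [-0.7, -0.1, 0.2]
grip_width: 0.002
```

Run:
```python
from h import *
from bench import *
go(toworld(.04-.027,-.003),.021)
c=read_camera("wrist");print(plane(c,324,195,.016))
for n in ["side","wrist"]: cv2.imwrite(f"pics/{n}2.png",read_camera(n)["pixels"][...,::-1])
```

```text
delta mm [134.5  -0.8   3. ] turn 0.005 pos [ 0.5443 -0.0551  0.024 ] t 2.825
[ 0.55038711 -0.00688122  0.016     ]
```

View pics/wrist2.png

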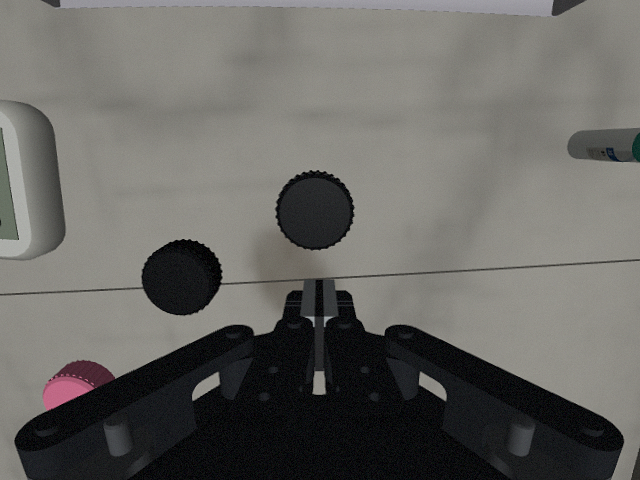

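View pics/side2.png

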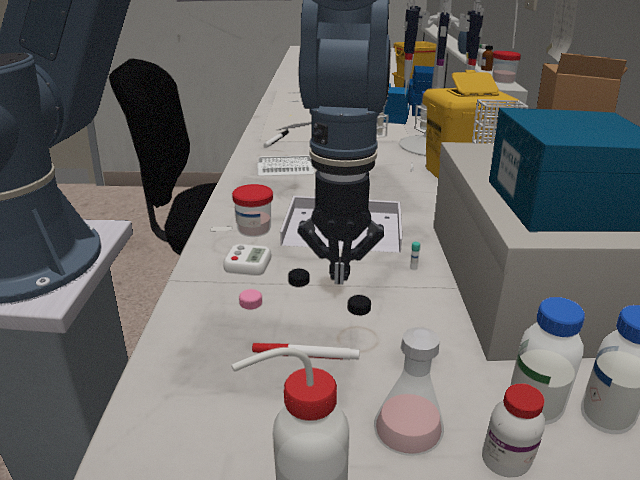

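The cap is centred at (316,210) in the wrist view, in line with the fingertips at (320,285). I'll push it along the tray axis.

send_rows(series=[[10,-1,3,0],[20,-1,3,0],[30,-1,3,0],[40,-1,3,0],[50,-1,3,0]])

```text
t: 3.6
position: [0.5462, -0.0047, 0.0203]
tool_rot: [3.142, 0.0, 1.513]
force: [-1.1, 0.0, -0.2]
grip_width: -0.0
```

Run:
```python
from h import *
from bench import *
go(toworld(.05-.027,-.003),.021)
cv2.imwrite(f"pics/w3.png",read_camera("wrist")["pixels"][...,::-1])
```

```text
delta mm [94.1  0.2 -0.7] turn 0.004 pos [ 0.5462 -0.0047  0.0203] t 3.6
```

View pics/w3.png

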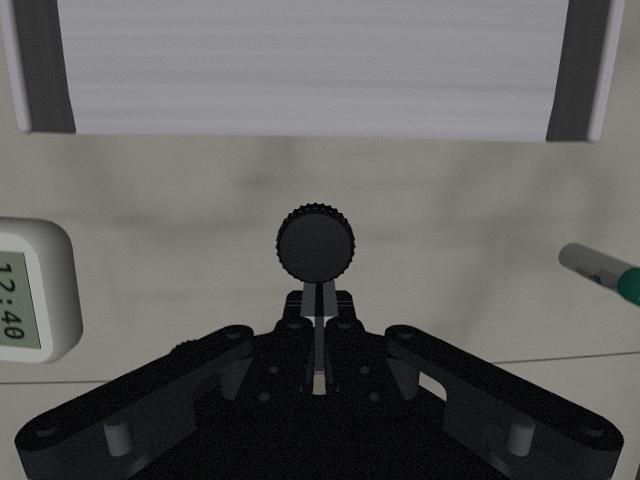

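The cap is at (316,244), against the fingers and still centred. The push continues.

send_rows(series=[[10,0,-1,0],[20,0,-1,0],[30,0,-1,0],[40,0,-1,0],[50,0,-1,0]])

```text
t: 4.28
position: [0.5491, 0.0452, 0.0213]
tool_rot: [-3.142, -0.0, 1.513]
force: [0.9, -0.0, -0.3]
grip_width: -0.0
```

send_rows(series=[[10,0,0,0],[20,0,0,0],[30,0,0,0],[40,0,0,0],[45,0,0,0]])

```text
t: 4.9
position: [0.5517, 0.0901, 0.0213]
tool_rot: [3.142, 0.0, 1.513]
force: [-0.1, -0.5, 0.1]
grip_width: 0.004
```

Run:
```python
from h import *
from bench import *
go(toworld(.05-.027,-.003),.021)
cv2.imwrite(f"pics/w4.png",read_camera("wrist")["pixels"][...,::-1])
```

```text
delta mm [-0.8  0.3  0.3] turn 0.004 pos [0.5517 0.0901 0.0213] t 4.9
```

View pics/w4.png

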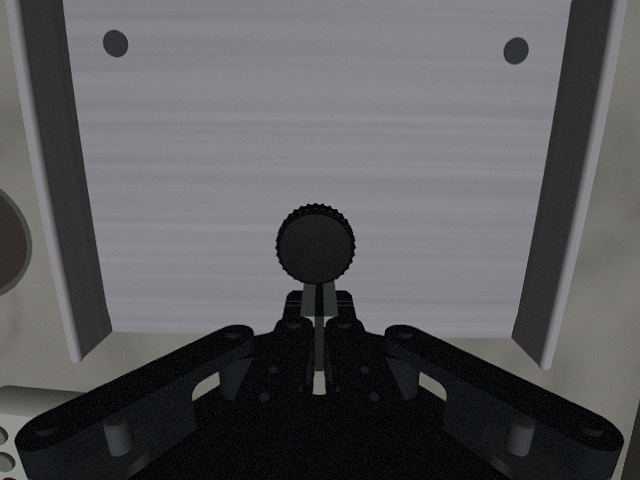

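Cap0 at (316,244) is well past the front edge (row ~335). I'll push it a bit further, then back off and lift.

send_rows(series=[[10,0,0,0],[20,0,0,0],[30,0,0,0],[15,0,0,0],[15,0,-40,0]])

```text
t: 5.58
position: [0.5504, 0.103, 0.0594]
tool_rot: [-3.136, 0.002, 1.512]
force: [0.7, -0.1, 0.5]
grip_width: 0.0
```

Run:
```python
from h import *
from bench import *
go(toworld(-.1133-.042,.0573),.07)
```

```text
delta mm [-191.7  -58.7  -10. ] turn 0.004 pos [0.5504 0.103  0.0594] t 5.575
```

send_rows(series=[[-40,0,-20,0],[-90,-20,-20,0],[-140,-40,-20,0],[-192,-59,-20,0],[-192,-59,-20,0]])

```text
t: 6.2
position: [0.4808, -0.0871, 0.0814]
tool_rot: [-3.141, 0.001, 1.508]
force: [0.3, 0.7, -0.4]
grip_width: 0.003
```

Run:
```python
from h import *
from bench import *
go(toworld(-.1133-.042,.0573),.021)
c=read_camera("wrist");cv2.imwrite(f"pics/w5.png",c["pixels"][...,::-1])
b=blobs(c,c["pixels"].max(2)<70,1000,5000,(0,0,640,300));print(b)
for x in b: print(totray(plane(c,*x[0],.014)))
```

```text
delta mm [ 2.2 -0.3 60.4] turn -0.001 pos [ 0.4808 -0.0871  0.0814] t 6.2
[(array([318.1, 185.2]), array([ 290,  156,   61,   59, 2519], dtype=int32)), (array([465.1, 284.1]), array([ 437,  257,   58,   55, 2373], dtype=int32))]
[-0.11165847  0.05620358]
[-0.17282272 -0.03547509]
```

View pics/w5.png

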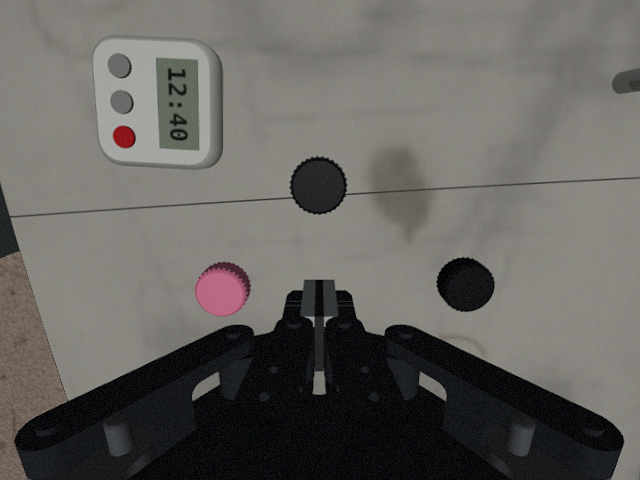

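Cap2 at (318,185) lines up with the fingers at (319,285). I'll descend and push.

send_rows(series=[[2,0,20,0],[2,0,40,0],[2,0,60,0],[2,0,60,0],[12,0,60,0]])

```text
t: 6.88
position: [0.4837, -0.0716, 0.0219]
tool_rot: [3.141, 0.0, 1.512]
force: [-0.7, -0.2, 0.1]
grip_width: -0.003
```

send_rows(series=[[10,0,0,0],[20,0,0,0],[30,0,0,0],[40,0,0,0],[50,0,0,0]])

```text
t: 7.5
position: [0.4861, -0.0213, 0.0213]
tool_rot: [3.142, -0.0, 1.513]
force: [0.9, -0.0, 0.2]
grip_width: -0.001
```

Run:
```python
from h import *
from bench import *
go(toworld(.05-.027,.0565),.022)
cv2.imwrite(f"pics/w6.png",read_camera("wrist")["pixels"][...,::-1])
```

```text
delta mm [114.4  -0.2  -0.7] turn 0.004 pos [ 0.4861 -0.0213  0.0213] t 7.5
```

View pics/w6.png

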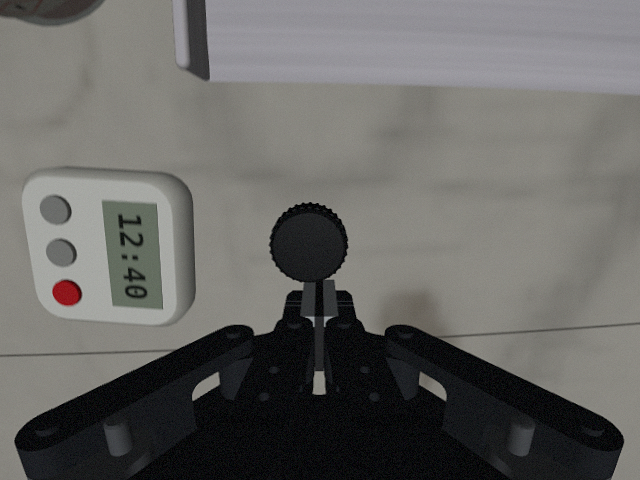

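The cap is at (309,244), about 4 mm left of the finger line at column 319. I'll back off, re-centre and go on.

send_rows(series=[[-8,0,0,0],[-8,-4,0,0],[0,-4,0,0],[10,-4,0,0],[20,-4,0,0]])

```text
t: 8.18
position: [0.4834, -0.0009, 0.0213]
tool_rot: [3.142, -0.0, 1.513]
force: [0.9, 0.2, 0.4]
grip_width: 0.003
```

send_rows(series=[[10,0,0,0],[20,0,0,0],[30,0,0,0],[40,0,0,0]])

```text
t: 8.68
position: [0.4856, 0.0389, 0.0213]
tool_rot: [3.142, -0.0, 1.513]
force: [1.0, 0.2, 0.7]
grip_width: -0.001
```

Run:
```python
from h import *
from bench import *
go(toworld(.05-.027,.0605),.022)
cv2.imwrite(f"pics/w7.png",read_camera("wrist")["pixels"][...,::-1])
```

```text
delta mm [54.4 -0.2 -0.7] turn 0.004 pos [0.4856 0.0389 0.0213] t 8.675
```

View pics/w7.png

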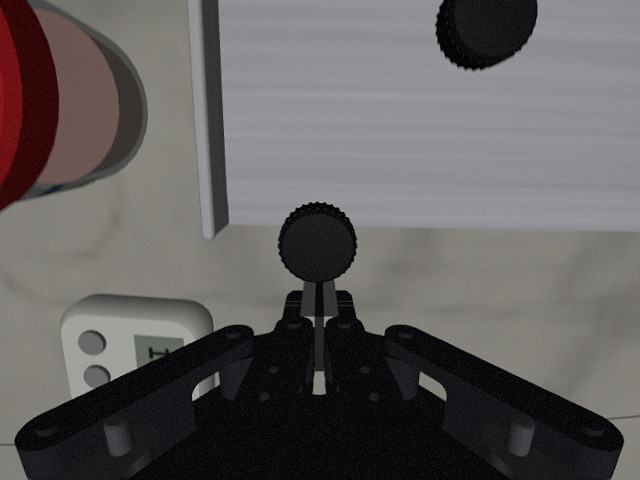

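Centred again, with cap2 at (317,243) and the tray edge at row ~225. Last stretch of this push, stopping short of the cup.

send_rows(series=[[10,0,0,0],[20,0,0,0],[30,0,0,0],[38,0,0,0],[44,0,0,0]])

```text
t: 9.35
position: [0.4882, 0.0826, 0.0213]
tool_rot: [3.142, 0.0, 1.513]
force: [-0.8, -0.7, 0.0]
grip_width: 0.001
```

send_rows(series=[[-12,0,0,0],[-12,0,-30,0],[-12,0,-60,0],[-12,0,-60,0]])

```text
t: 9.85
position: [0.4888, 0.0695, 0.0832]
tool_rot: [3.138, -0.001, 1.512]
force: [0.4, -0.7, 0.2]
grip_width: -0.003
```

Run:
```python
from h import *
from bench import *
go(toworld(-.1745-.042,-.036),.08)
c=read_camera("wrist");cv2.imwrite(f"pics/w8.png",c["pixels"][...,::-1])
b=blobs(c,c["pixels"].max(2)<70,1000,5000,(0,0,640,300));print(b)
for x in b: print(totray(plane(c,*x[0],.016)))
```

```text
delta mm [-216.2   94.     3.4] turn 0.003 pos [0.4888 0.0695 0.0832] t 9.85
[(array([245.6, 120.6]), array([ 239,    0,   15,  257, 1496], dtype=int32)), (array([425. , 118.3]), array([ 393,   87,   64,   63, 3056], dtype=int32)), (array([150.9, 168.1]), array([  92,   97,   78,  153, 1377], dtype=int32)), (array([314.6, 193.1]), array([ 287,  164,   56,   58, 2486], dtype=int32))]
[0.08034083 0.0976111 ]
[ 0.08203044 -0.00056564]
[0.05493909 0.15295453]
[0.04068706 0.05989948]
```

View pics/w8.png

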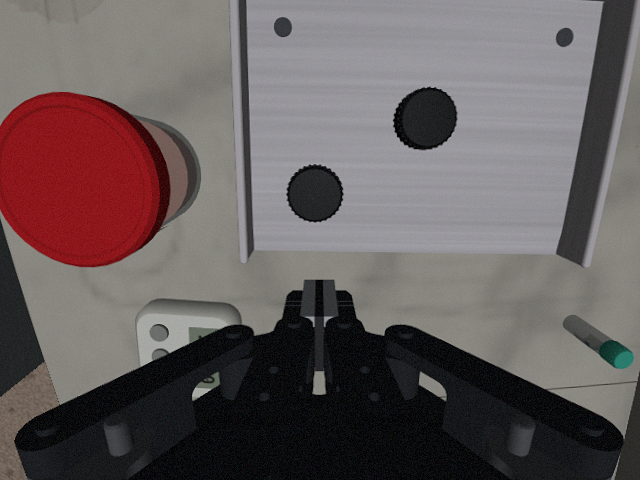

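Caps at (315,193) and (425,118) are both well inside the tray. Next, move behind cap1.

send_rows(series=[[-45,20,0,0],[-90,40,0,0],[-135,60,0,0],[-180,80,2,0],[-216,94,3,0]])

```text
t: 10.52
position: [0.5684, -0.1532, 0.0769]
tool_rot: [-3.14, -0.0, 1.512]
force: [0.3, -0.5, -0.4]
grip_width: 0.001
```

send_rows(series=[[0,0,0,0]])

```text
t: 10.65
position: [0.5684, -0.1536, 0.0767]
tool_rot: [-3.14, 0.0, 1.51]
force: [0.1, 1.3, -0.5]
grip_width: 0.004
```

Run:
```python
from h import *
from bench import *
go(toworld(-.1745-.042,-.036),.022)
c=read_camera("wrist");cv2.imwrite(f"pics/w9.png",c["pixels"][...,::-1])
b=blobs(c,c["pixels"].max(2)<70,1000,5000,(0,0,640,300));print(b)
for x in b: print(totray(plane(c,*x[0],.016)))
cv2.imwrite("pics/s9.png",read_camera("side")["pixels"][...,::-1])
```

```text
delta mm [ 1.9  1.6 54.7] turn 0.001 pos [ 0.5684 -0.1536  0.0767] t 10.65
[(array([323. , 190.4]), array([ 294,  161,   59,   60, 2634], dtype=int32))]
[-0.17473514 -0.03787293]
```

View pics/w9.png

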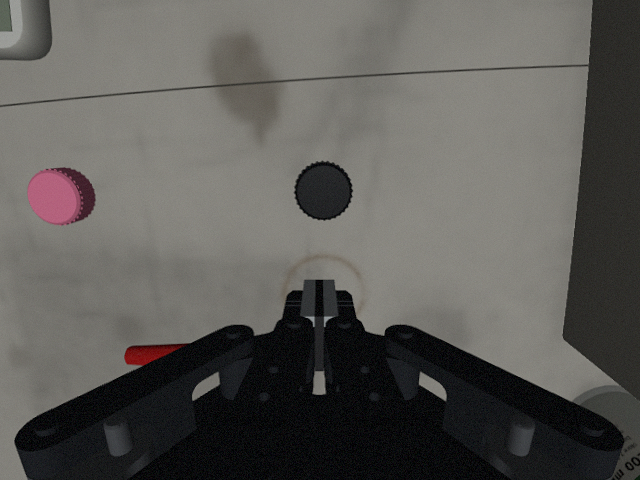

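View pics/s9.png

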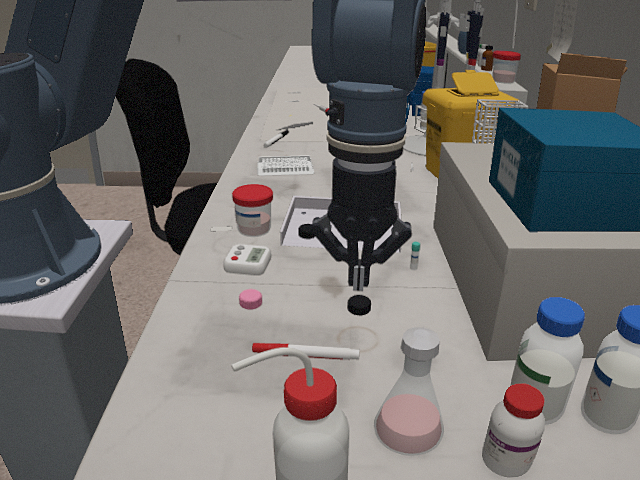

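Cap1 at (323,190) is 2 mm right of the finger line. The marker's red end (155,355) is clear.

send_rows(series=[[2,2,20,0],[2,2,40,0],[2,2,55,0],[2,2,55,0],[12,2,55,0]])

```text
t: 11.38
position: [0.5717, -0.139, 0.0239]
tool_rot: [3.141, 0.0, 1.512]
force: [0.3, 0.7, -0.1]
grip_width: -0.002
```

send_rows(series=[[10,0,0,0],[20,0,0,0],[30,0,0,0],[40,0,0,0],[50,0,0,0]])

```text
t: 12.0
position: [0.5744, -0.0885, 0.0233]
tool_rot: [3.142, -0.0, 1.513]
force: [0.1, -0.4, 0.3]
grip_width: -0.002
```

Run:
```python
from h import *
from bench import *
go(toworld(.045-.027,-.038),.022)
cv2.imwrite(f"pics/w10.png",read_camera("wrist")["pixels"][...,::-1])
```

```text
delta mm [171.    2.2   1.3] turn 0.004 pos [ 0.5744 -0.0885  0.0233] t 12.0
```

View pics/w10.png

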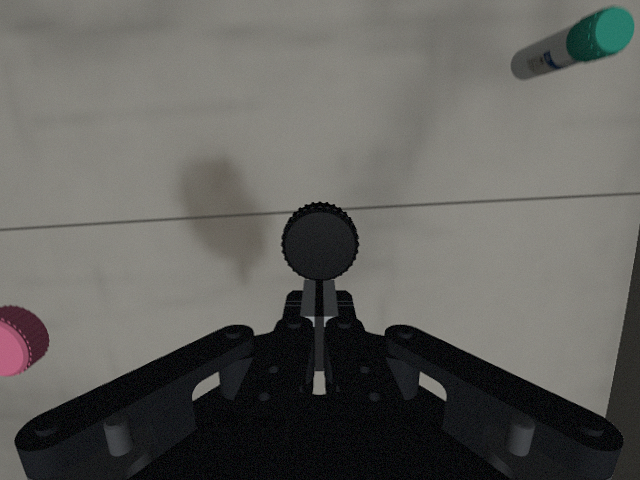

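Cap1 is centred at (320,241), and the vial at (560,50) is far to the side.

send_rows(series=[[10,0,1,0],[20,0,1,0],[30,0,1,0],[40,0,1,0],[50,0,1,0]])

```text
t: 12.68
position: [0.5773, -0.0386, 0.0223]
tool_rot: [3.142, -0.0, 1.513]
force: [-0.1, -0.2, 0.8]
grip_width: -0.0
```

send_rows(series=[[10,0,0,0],[20,0,0,0],[30,0,0,0]])

```text
t: 13.05
position: [0.579, -0.0087, 0.0223]
tool_rot: [3.142, 0.0, 1.513]
force: [0.6, -0.6, -0.5]
grip_width: 0.001
```

Run:
```python
from h import *
from bench import *
go(toworld(.045-.027,-.038),.022)
cv2.imwrite(f"pics/w11.png",read_camera("wrist")["pixels"][...,::-1])
```

```text
delta mm [91.1  2.2  0.3] turn 0.004 pos [ 0.579  -0.0087  0.0223] t 13.05
```

View pics/w11.png

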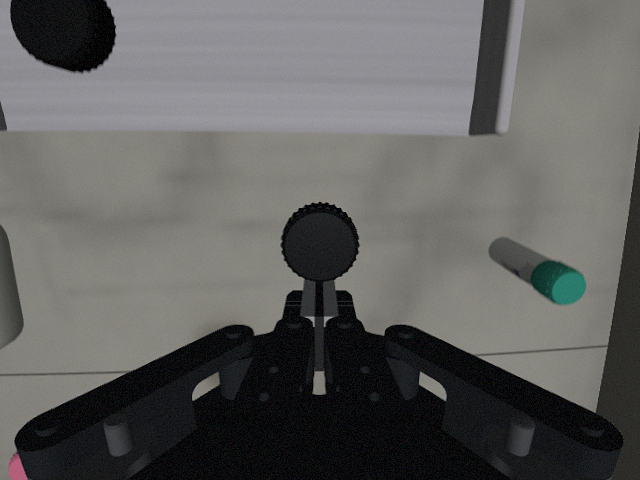

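Still centred at (320,242), with the tray front at row ~132. Finishing the push, then backing off and lifting.

send_rows(series=[[10,0,0,0],[20,0,0,0],[30,0,0,0],[40,0,0,0],[50,0,0,0]])

```text
t: 13.72
position: [0.5819, 0.0413, 0.0223]
tool_rot: [-3.142, -0.0, 1.513]
force: [0.6, 0.1, 0.3]
grip_width: -0.003
```

send_rows(series=[[10,0,0,0],[20,0,0,0],[30,0,0,0],[38,0,0,0],[44,0,0,0]])

```text
t: 14.35
position: [0.5845, 0.085, 0.0223]
tool_rot: [3.142, 0.0, 1.513]
force: [-0.5, -0.4, -0.5]
grip_width: 0.001
```

send_rows(series=[[-14,0,0,0],[-14,0,-30,0],[-14,0,-70,0],[-20,0,-130,0],[-20,0,-130,0]])

```text
t: 14.98
position: [0.5856, 0.0635, 0.157]
tool_rot: [3.134, -0.001, 1.512]
force: [0.2, -0.6, -0.9]
grip_width: -0.0
```

Run:
```python
from h import *
from bench import *
print(state()["position"],state()["t"])
c=read_camera("wrist");cv2.imwrite(f"pics/w12.png",c["pixels"][...,::-1])
b=blobs(c,c["pixels"].max(2)<60,600,5000,(0,0,640,280))
for x in b: print(x,totray(plane(c,*x[0],.018)))
for n in ["side","top"]: cv2.imwrite(f"pics/{n}12.png",read_camera(n)["pixels"][...,::-1])
```

```text
[0.58557403 0.06347113 0.15697861] 14.975
(array([397.1, 120.3]), array([380,  26,  27, 205, 659], dtype=int32)) [ 0.0859999  -0.09892629]
(array([268.9, 125.3]), array([ 248,  103,   43,   45, 1494], dtype=int32)) [ 0.08198399 -0.00289909]
(array([ 58.8, 171.6]), array([ 32, 124,  39,  98, 814], dtype=int32)) [0.04866443 0.16434404]
(array([314.6, 170.3]), array([ 295,  150,   41,   42, 1318], dtype=int32)) [ 0.04877866 -0.03710894]
(array([193.9, 180.5]), array([ 172,  160,   45,   42, 1462], dtype=int32)) [0.04102158 0.05706896]
```

View pics/w12.png

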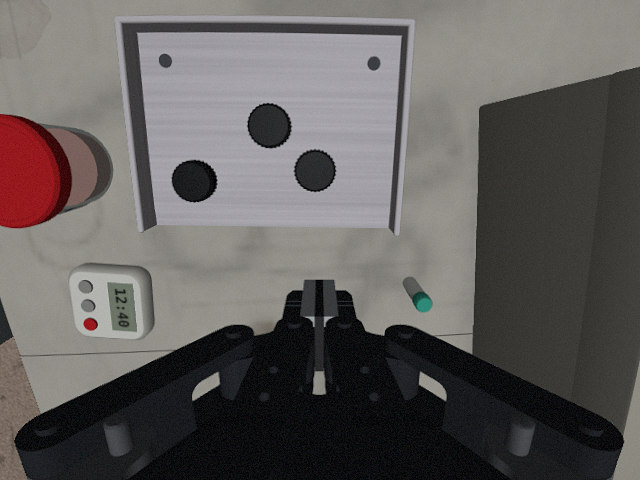

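View pics/side12.png

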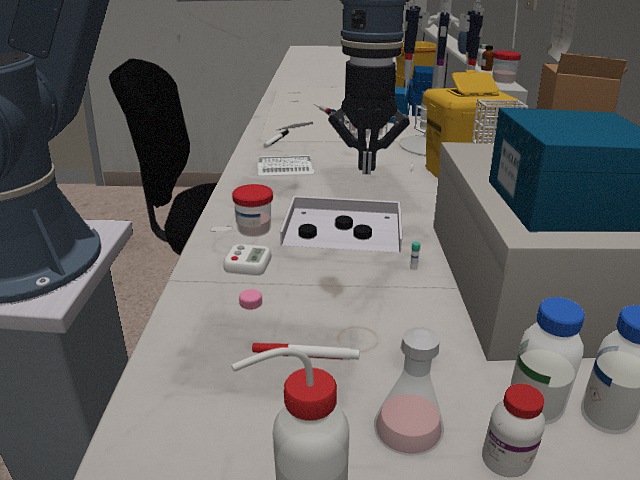

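View pics/top12.png

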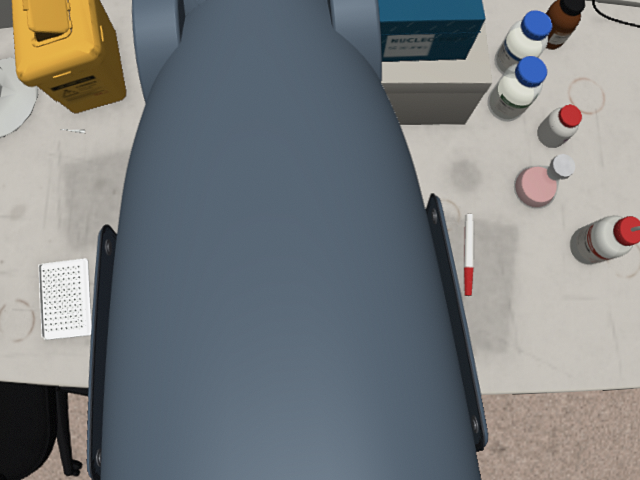

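The side view has all three caps in the tray at (308,231), (344,222) and (363,232). The vial (415,256), timer (247,259), cup (253,209) and marker (305,351) are at their original pixels, and the hand is high and clear. The arm hides the middle of the top view. Handing in.

send_rows(series=[[0,0,0,0],[0,0,0,0],[0,0,0,0]])

```text
t: 15.5
position: [0.5831, 0.0645, 0.1519]
tool_rot: [-3.141, 0.0, 1.513]
force: [-0.2, 0.4, -0.4]
grip_width: 0.001
```

Run:
```python
from bench import *
print(finish_job(), state()["t"])
```

```text
the job is handed in; nothing more can be done
the job is handed in; nothing more can be done
```

I swept all three black caps into the tray one at a time with the fingers closed, then backed off, lifted the hand clear and handed in at about 15.5 s. `finish_job()` reports no verdict. cap2 drifted about 4 mm off the fingers partway, so I backed off and re-centred once.

- **Caps:** the last wrist picture put them at tray (x, y) of about (82, -3), (41, 57) and (49, -37) mm, all well inside the limits.
- **Bystanders:** in the side view the vial (upright), timer, marker and cup showed no visible shift from the first picture.
- **Contact:** the wrist force readings stayed around 1 N, at noise level, and the fingertips ended about 14 cm above the worktop.
- **Disagreements:** cap positions from different views differed by up to about 3 mm, or 6 mm for single-view side casts, because their centroid takes in the cap's side wall. The mid-air wrist ray on cap0 was not usable because its pixel came from an earlier picture, so I ignored it.
- **Not checked:** the arm hid the tray in the last top view, so the final check rests on the wrist and side views only.

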